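# Clear the granite plate and load the specimen carriers

### The arm

A 7-joint arm with a two-finger parallel gripper is mounted at the origin on the work surface. World frame = base frame: x ahead of the robot, y to its left, z up, the work surface at z = 0. Lengths are in mm, angles in rad, forces in N, time in s.
With the tool pointing down it reaches from about 400 to 875 mm from the base axis. Payload 19.3 kg.
Tool frame: the origin (TCP) lies at the very end of the fingers, on their centre line; the grasp point (between the pads) lies 19 mm behind it (grip_point_offset is the z of the grasp point in the tool frame, in mm); z points along the fingers, y is the line along which they close (so a half turn about z gives the same grasp; the last joint's range is limited). The gripper opens to 85 mm and grips with 20 to 120 N. Pads are 22 mm wide; open, the fingers measure 114 mm over their backs; the gripper's body (76 mm by 85 mm) begins 54 mm behind the grasp point. The pads swing forward as they close: fully open they stand 13 mm farther back than shut.
Start: joints at [-1.194, 0.521, -0.036, 1.599, 0.021, 1.021, -0.113], TCP at [270.068, 563.629, 231.291] pointing down, gripper open.
Joint ranges: [-2.91, 2.91], [-0.3, 2.13], [-1.5, 1.42], [0.17, 2.43], [-1.26, 4.41], [0.16, 1.93], [-2.52, 2.52]. Speed limits (rad/s): [1.89, 1.89, 2.39, 2.39, 3.01, 3.01, 3.01].

### API

Orientations are given as a 3x3 rotation matrix whose columns are the frame's x, y, z axes.
In Python, from workcell import movep, movel, goto_joints, open_gripper, clamp, wait, inverse_kinematics, read_state, camera, PlanningError, finish_job, grip_point_offset gives the robot as it stands. Calls block until the motion is done:
- movep(position, orientation): joint-space move of the TCP to a pose.
- movel(position, frame=None, max_speed=150, guard=None): straight line of the TCP; frame=None keeps the orientation; max_speed is the mean speed in mm/s. With guard (N) it stops when the force on the tool has changed by that much, and returns True; else False.
- goto_joints(angles): joint-space move.
- open_gripper() and clamp(): open the fingers fully, or close them until they stop; the grip force is fixed at half the most.
- wait(seconds).
- inverse_kinematics(position, orientation): joint angles nearest the present ones, or None.
- read_state(): the state.
- camera(name): name is "side" or "top" or "wrist"; returns a dict with "image" (420x560x3 uint8, blue, green, red), "range_z" (420x560 float32, mm along the optical axis (not along the pixel's ray), 0 where there is no reading), "fx", "fy", "cx", "cy" (pixels), "cam_to_world" (4x4, takes a point from camera to world coordinates). Camera axes: x right, y up, looking along -z (the intrinsics and any distortion apply to the point x, -y, -z); pixel columns grow to the right and rows downward; lengths in mm; the calibration is good to about 2 mm. The wrist camera is an equidistant fisheye: a pixel r from the principal point sees the ray r / f radians off the axis. A picture is of the moment at which its call begins.
A pose or a line that the arm cannot do raises PlanningError and nothing moves.
- finish_job(): hands the job in; it is judged then, once.
The state is a dict: "time": time; "qpos": joint angles; "qvel": joint speeds; "joint_efforts": joint torques, N m; "eef_pos": TCP position; "tool_rot": TCP orientation; "ft_force": force on the tool from outside, world axes, zero at the start; "torque": the same for the moment, N m; "finger_gap": finger opening in mm; "gripper_force": force on a finger pad.
Only numpy, scipy, OpenCV 4.12 (cv2) and the standard library are available. Lean on these libraries where they do the work, as an engineer would, in place of code of your own. Each camera call takes 0.05 s, during which the arm holds its last target. There are 200 camera calls.

### The job

Sweep all the metal chips off the granite plate into the tray at its side with the scraper block (the chips are sharp: never push them with the fingers), then put the scraper upright on its narrow raised rest, centred and lengthwise along it. Then slide every specimen carrier lying on the bench flat into a bay of the guide rack, one per bay, grip tab outside, fully home against the back stop. Leave the chuck, the gauge box and the white block alone.

Things in the scene. Friction and masses are not known exactly. Their poses are not given: they have to be found in the camera images.
- plate: Fixed black granite surface plate, 300 mm (its x) by 340 mm (its y), top 40 mm above the bench; origin at the centre of its underside, x pointing away from the robot (yaw varies), y to the left. On its far part is a blue guide rack with four bays side by side, open towards the robot; along its right (-y) side runs a steel chip tray.
- plate_top (a point): Point on the granite surface above the plate origin. The pointed noses of the rack walls begin at plate x = +44 mm, the bays at +50 mm; the back stop, 22 mm high, faces the bays at x = +115 mm. The granite in front of the rack is flat and free but for chips, scraper and a steel rail, 8 mm high and 8 mm wide, along its front edge (inner face at x = -142 mm).
- tray_mid (a point): Middle of the floor of the fixed open tray, 199 mm to the right (-y) of the plate centre, 4 mm above the bench; axes as the plate. Tray 300 mm long (x), 60 mm wide (y), walls 32 mm high (lower than the granite). The granite edge is 29 mm to its left, the outer wall 29 mm to its right.
- bay1_home (a point): The leftmost (+y) bay: point on the granite where a carrier origin lies when fully home against the back stop; axes as the plate (carrier x along plate x). A bay is a channel 63 mm wide between 11 mm walls, 74 mm from the next, granite floor, lips over 8 mm of either edge with 11 mm height below them, lip tops 16 mm above the granite.
- bay2_home (a point): The second bay: point on the granite where a carrier origin lies when fully home against the back stop; axes as the plate (carrier x along plate x). A bay is a channel 63 mm wide between 11 mm walls, 74 mm from the next, granite floor, lips over 8 mm of either edge with 11 mm height below them, lip tops 16 mm above the granite.
- bay3_home (a point): The third bay: point on the granite where a carrier origin lies when fully home against the back stop; axes as the plate (carrier x along plate x). A bay is a channel 63 mm wide between 11 mm walls, 74 mm from the next, granite floor, lips over 8 mm of either edge with 11 mm height below them, lip tops 16 mm above the granite.
- bay4_home (a point): The rightmost (-y) bay: point on the granite where a carrier origin lies when fully home against the back stop; axes as the plate (carrier x along plate x). A bay is a channel 63 mm wide between 11 mm walls, 74 mm from the next, granite floor, lips over 8 mm of either edge with 11 mm height below them, lip tops 16 mm above the granite.
- carrier1: Specimen carrier, flat on the bench: aluminium plate 120 (x) by 60 (y) by 8 mm, 0.2 kg, with a black upright grip tab at its rear: 12 mm thick (x), 40 mm wide (y), up to 50 mm above the underside, centred 50 mm behind (-x) the origin. Origin: centre of the underside. The +x end enters the bay, the tab stays outside. Three or four are present. Any carrier fits any bay.
- carrier2: Specimen carrier, flat on the bench: aluminium plate 120 (x) by 60 (y) by 8 mm, 0.2 kg, with a black upright grip tab at its rear: 12 mm thick (x), 40 mm wide (y), up to 50 mm above the underside, centred 50 mm behind (-x) the origin. Origin: centre of the underside. The +x end enters the bay, the tab stays outside. Three or four are present. Any carrier fits any bay.
- carrier3: Specimen carrier, flat on the bench: aluminium plate 120 (x) by 60 (y) by 8 mm, 0.2 kg, with a black upright grip tab at its rear: 12 mm thick (x), 40 mm wide (y), up to 50 mm above the underside, centred 50 mm behind (-x) the origin. Origin: centre of the underside. The +x end enters the bay, the tab stays outside. Three or four are present. Any carrier fits any bay.
- carrier4: Specimen carrier, flat on the bench: aluminium plate 120 (x) by 60 (y) by 8 mm, 0.2 kg, with a black upright grip tab at its rear: 12 mm thick (x), 40 mm wide (y), up to 50 mm above the underside, centred 50 mm behind (-x) the origin. Origin: centre of the underside. The +x end enters the bay, the tab stays outside. Three or four are present. Any carrier fits any bay.
- chip1: Loose sharp steel-coloured metal chip 28 x 20 x 8 mm, 12 g, lying on the granite between the tray and the scraper. Origin at the centre of its underside. May be absent; four or five are present.
- chip2: Loose sharp steel-coloured metal chip 28 x 20 x 8 mm, 12 g, lying on the granite between the tray and the scraper. Origin at the centre of its underside. May be absent; four or five are present.
- chip3: Loose sharp steel-coloured metal chip 28 x 20 x 8 mm, 12 g, lying on the granite between the tray and the scraper. Origin at the centre of its underside. May be absent; four or five are present.
- chip4: Loose sharp steel-coloured metal chip 28 x 20 x 8 mm, 12 g, lying on the granite between the tray and the scraper. Origin at the centre of its underside. May be absent; four or five are present.
- chip5: Loose sharp steel-coloured metal chip 28 x 20 x 8 mm, 12 g, lying on the granite between the tray and the scraper. Origin at the centre of its underside. May be absent; four or five are present.
- scraper: Scraper block: black rubber block 100 mm (x) by 26 mm (y) by 30 mm high, with an upright wooden grip 70 mm (x) by 18 mm thick (y) on its middle, up to 72 mm above the underside. About 0.3 kg. Origin at the centre of the underside. At the start it stands on the left part of the granite, left of all the chips.
- rest: Fixed scraper rest right of the tray: an upright aluminium bar 80 mm long (x), only 20 mm wide (y), its top 70 mm above the bench, on a 100 x 44 x 8 mm dark foot. Origin at the centre of the foot underside; yaw varies.
- rest_top (a point): Centre of the top face of the rest (80 x 20 mm), 70 mm above the bench; axes as the rest.
- chuck: Bystander: small round steel chuck, 70 mm across, 41 mm high, origin under its centre. Leave alone.
- gaugebox: Bystander: blue gauge box 90 x 60 x 50 mm, origin under its centre. Leave alone.
- vblock: Bystander: white block 60 x 60 x 40 mm with a 30 mm steel stub towards its -x, origin under its centre. Leave alone.

How it is judged (in metres and radians):
On the way, in this order (a step that is already met when the one before it is completed fails the run):
1. all chips lie in the tray (x of chip1 in the frame of tray_mid between -0.145 and 0.145 m and y of chip1 in the frame of tray_mid between -0.03 and 0.03 m and z of each of chip1, chip2, chip3, chip4, chip5 in the frame of tray_mid below 0.03 m and x of chip2 in the frame of tray_mid between -0.145 and 0.145 m and y of chip2 in the frame of tray_mid between -0.03 and 0.03 m and x of chip3 in the frame of tray_mid between -0.145 and 0.145 m and y of chip3 in the frame of tray_mid between -0.03 and 0.03 m and x of chip4 in the frame of tray_mid between -0.145 and 0.145 m and y of chip4 in the frame of tray_mid between -0.03 and 0.03 m and x of chip5 in the frame of tray_mid between -0.145 and 0.145 m and y of chip5 in the frame of tray_mid between -0.03 and 0.03 m), for 0.2 s.
2. the scraper stands released on its rest (x of scraper in the frame of rest_top between -0.03 and 0.03 m and y of scraper in the frame of rest_top between -0.009 and 0.009 m and z of scraper in the frame of rest_top between -0.004 and 0.005 m and angle between scraper's own z axis and vertical below 0.1 rad and angle between the x axis of scraper and the x axis of rest, either way round below 0.2 rad and contact force between the fingers and scraper below 0.1 N and linear speed of scraper below 0.03 m/s), for 0.3 s.
3. every carrier is fully home in a bay (((x of carrier1 in the frame of bay1_home between -0.006 and 0.006 m and y of carrier1 in the frame of bay1_home between -0.006 and 0.006 m and z of carrier1 in the frame of bay1_home between -0.004 and 0.004 m and angle between the x axis of carrier1 and the x axis of plate, either way round below 0.08 rad) or (x of carrier1 in the frame of bay2_home between -0.006 and 0.006 m and y of carrier1 in the frame of bay2_home between -0.006 and 0.006 m and z of carrier1 in the frame of bay2_home between -0.004 and 0.004 m and angle between the x axis of carrier1 and the x axis of plate, either way round below 0.08 rad) or (x of carrier1 in the frame of bay3_home between -0.006 and 0.006 m and y of carrier1 in the frame of bay3_home between -0.006 and 0.006 m and z of carrier1 in the frame of bay3_home between -0.004 and 0.004 m and angle between the x axis of carrier1 and the x axis of plate, either way round below 0.08 rad) or (x of carrier1 in the frame of bay4_home between -0.006 and 0.006 m and y of carrier1 in the frame of bay4_home between -0.006 and 0.006 m and z of carrier1 in the frame of bay4_home between -0.004 and 0.004 m and angle between the x axis of carrier1 and the x axis of plate, either way round below 0.08 rad)) and linear speed of each of carrier1, carrier2, carrier3, carrier4 below 0.02 m/s and ((x of carrier2 in the frame of bay1_home between -0.006 and 0.006 m and y of carrier2 in the frame of bay1_home between -0.006 and 0.006 m and z of carrier2 in the frame of bay1_home between -0.004 and 0.004 m and angle between the x axis of carrier2 and the x axis of plate, either way round below 0.08 rad) or (x of carrier2 in the frame of bay2_home between -0.006 and 0.006 m and y of carrier2 in the frame of bay2_home between -0.006 and 0.006 m and z of carrier2 in the frame of bay2_home between -0.004 and 0.004 m and angle between the x axis of carrier2 and the x axis of plate, either way round below 0.08 rad) or (x of carrier2 in the frame of bay3_home between -0.006 and 0.006 m and y of carrier2 in the frame of bay3_home between -0.006 and 0.006 m and z of carrier2 in the frame of bay3_home between -0.004 and 0.004 m and angle between the x axis of carrier2 and the x axis of plate, either way round below 0.08 rad) or (x of carrier2 in the frame of bay4_home between -0.006 and 0.006 m and y of carrier2 in the frame of bay4_home between -0.006 and 0.006 m and z of carrier2 in the frame of bay4_home between -0.004 and 0.004 m and angle between the x axis of carrier2 and the x axis of plate, either way round below 0.08 rad)) and ((x of carrier3 in the frame of bay1_home between -0.006 and 0.006 m and y of carrier3 in the frame of bay1_home between -0.006 and 0.006 m and z of carrier3 in the frame of bay1_home between -0.004 and 0.004 m and angle between the x axis of carrier3 and the x axis of plate, either way round below 0.08 rad) or (x of carrier3 in the frame of bay2_home between -0.006 and 0.006 m and y of carrier3 in the frame of bay2_home between -0.006 and 0.006 m and z of carrier3 in the frame of bay2_home between -0.004 and 0.004 m and angle between the x axis of carrier3 and the x axis of plate, either way round below 0.08 rad) or (x of carrier3 in the frame of bay3_home between -0.006 and 0.006 m and y of carrier3 in the frame of bay3_home between -0.006 and 0.006 m and z of carrier3 in the frame of bay3_home between -0.004 and 0.004 m and angle between the x axis of carrier3 and the x axis of plate, either way round below 0.08 rad) or (x of carrier3 in the frame of bay4_home between -0.006 and 0.006 m and y of carrier3 in the frame of bay4_home between -0.006 and 0.006 m and z of carrier3 in the frame of bay4_home between -0.004 and 0.004 m and angle between the x axis of carrier3 and the x axis of plate, either way round below 0.08 rad)) and ((x of carrier4 in the frame of bay1_home between -0.006 and 0.006 m and y of carrier4 in the frame of bay1_home between -0.006 and 0.006 m and z of carrier4 in the frame of bay1_home between -0.004 and 0.004 m and angle between the x axis of carrier4 and the x axis of plate, either way round below 0.08 rad) or (x of carrier4 in the frame of bay2_home between -0.006 and 0.006 m and y of carrier4 in the frame of bay2_home between -0.006 and 0.006 m and z of carrier4 in the frame of bay2_home between -0.004 and 0.004 m and angle between the x axis of carrier4 and the x axis of plate, either way round below 0.08 rad) or (x of carrier4 in the frame of bay3_home between -0.006 and 0.006 m and y of carrier4 in the frame of bay3_home between -0.006 and 0.006 m and z of carrier4 in the frame of bay3_home between -0.004 and 0.004 m and angle between the x axis of carrier4 and the x axis of plate, either way round below 0.08 rad) or (x of carrier4 in the frame of bay4_home between -0.006 and 0.006 m and y of carrier4 in the frame of bay4_home between -0.006 and 0.006 m and z of carrier4 in the frame of bay4_home between -0.004 and 0.004 m and angle between the x axis of carrier4 and the x axis of plate, either way round below 0.08 rad))), for 0.2 s.
At the end, for the whole second after the job is handed in: All chips in the tray; scraper released, upright (0.1 rad) on the rest, within 9 mm across, 30 mm along, 0.2 rad of its line; every carrier flat in a bay, origin within 6 mm of its home point along and across, aligned within 0.08 rad; all at rest (all of step 1 and all of step 2 and all of step 3); the robot touches nothing.
It fails at once if a chip is pushed with the fingers (contact force between the fingers and chip1 above 0.8 N or contact force between the fingers and chip2 above 0.8 N or contact force between the fingers and chip3 above 0.8 N or contact force between the fingers and chip4 above 0.8 N or contact force between the fingers and chip5 above 0.8 N).
It fails at once if a bystander (chuck, gauge box, white block) is moved by more than 30 mm (distance of any of chuck, gaugebox, vblock from where it was at the start of the episode above 0.03 m).
Of chip1, chip2, chip3, chip4, chip5 only 4 to 5 are there at a start; the rules pass over those that are not, and their reading is None.
Of carrier1, carrier2, carrier3, carrier4 only 3 to 4 are there at a start; the rules pass over those that are not, and their reading is None.
At some moment in a run one of carrier1, carrier2, carrier3, carrier4 may be knocked a few centimetres aside while the robot is not near it.
It also fails if it takes over 200 s, if anything falls off the work surface, if the arm or the gripper's body presses on something with over 40 N, if the wrist force passes 120 N, or if a joint passes its speed limit or range.

## Working session

There is one attempt and no reset: what is moved stays moved. The work goes in short steps, each a Python script; the robot and the scene stay as the last script left them, time stands still between calls to the robot, and variables do not carry over. Pictures are saved under pics/ and viewed, at most 14 in all, crops included, and the job is handed in when it is done.

```bash
ls; mkdir -p pics
cat > h.py <<'E'
import numpy as np, cv2
from workcell import *
def snap(n,f):
    c=camera(n); cv2.imwrite(f'pics/{f}.png',c['image']); np.savez(f'pics/{f}.npz',**{k:np.asarray(v) for k,v in c.items()}); return c
def cloud(c):
    """world point per pixel (side/top) using range"""
    h,w=c['range_z'].shape; u,v=np.meshgrid(np.arange(w),np.arange(h))
    z=c['range_z']; P=np.stack([(u-c['cx'])/c['fx']*z,-(v-c['cy'])/c['fy']*z,-z,np.ones_like(z)],-1)
    return (P@np.asarray(c['cam_to_world']).T)[...,:3]
E
python3 - <<'E'
from h import *
for n in('top','side'):
    c=snap(n,n+'0'); print(n,c['fx'],c['cx'],c['cy'],np.round(c['cam_to_world'],3).tolist(),c.keys())
print(read_state()['time'],grip_point_offset)
E
```

```text
pics
top 523.3372242752037 274.2635825922705 194.80158641180176 [[-0.003, 0.994, -0.11, 343.862], [-1.0, -0.0, 0.02, -14.461], [0.02, 0.11, 0.994, 1374.741], [0.0, 0.0, 0.0, 1.0]] dict_keys(['image', 'range_z', 'fx', 'fy', 'cx', 'cy', 'cam_to_world'])
side 535.0444776203217 276.31453257364427 212.14787425194953 [[0.859, 0.316, -0.403, -98.22], [-0.511, 0.557, -0.655, -959.384], [0.018, 0.768, 0.64, 1011.168], [0.0, 0.0, 0.0, 1.0]] dict_keys(['image', 'range_z', 'fx', 'fy', 'cx', 'cy', 'cam_to_world'])
0.1 -18.700000000000003
```

View pics/top0.png

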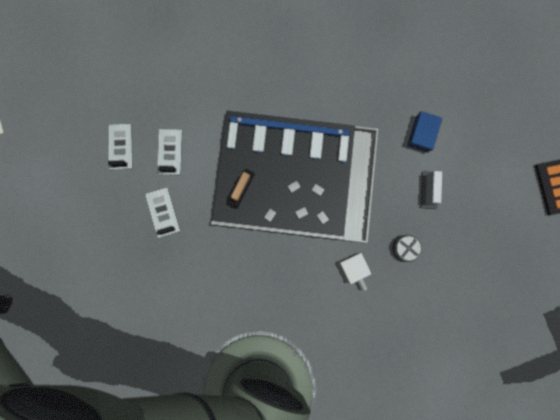

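View pics/side0.png

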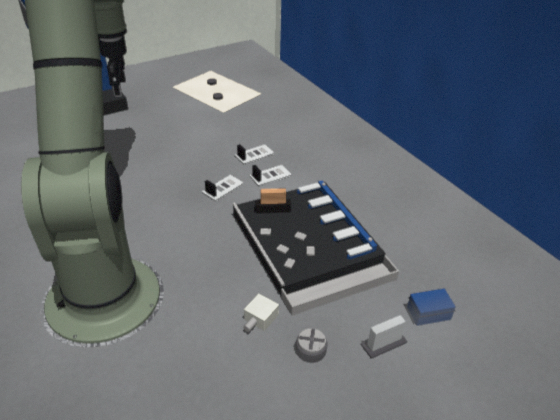

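Run:
```python
from h import *
for n,pts in (('top',dict(pFL=(226,114),pNL=(213,222),chips=(294,187),c2=(318,189),c3=(270,215),c4=(302,213),c5=(323,217),scr=(242,187),resttop=(437,188),ca=(120,132),ca_tab=(119,164),cb=(170,138),cbtab=(170,170),cc=(158,200),cctab=(166,232),vb=(355,268),chuck=(407,246),gb=(427,131),railL=(215,224),railR=(366,240),trayFR=(377,129),backL=(238,119),backR=(340,131),plate=(250,215),bench=(100,250))),
 ('side',dict(scr=(273,192),resttop=(386,333)))):
    c=dict(np.load(f'pics/{n}0.npz')); P=cloud(c)
    for k,(u,v) in pts.items(): print(n,k,np.round(P[v,u]).tolist())
s=read_state(); print(np.round(s['tool_rot'],3).tolist(), s['eef_pos'])
c=snap('wrist','w0'); print(c['fx'],c['cx'],c['cy'],c['range_z'].min(),np.round(c['cam_to_world'],3).tolist())
T=np.linalg.inv(np.block([[np.array(s['tool_rot']),np.array(s['eef_pos'])[:,None]],[0,0,0,1]]))@c['cam_to_world']; print(np.round(T,3).tolist())
```

```text
top pFL [705.0, 84.0, 35.0]
top pNL [422.0, 114.0, 46.0]
top chips [511.0, -92.0, 46.0]
top c2 [506.0, -153.0, 47.0]
top c3 [439.0, -30.0, 49.0]
top c4 [444.0, -112.0, 51.0]
top c5 [434.0, -165.0, 50.0]
top scr [503.0, 38.0, 112.0]
top resttop [506.0, -452.0, 70.0]
top ca [661.0, 364.0, 14.0]
top ca_tab [570.0, 354.0, 50.0]
top cb [646.0, 233.0, 11.0]
top cbtab [557.0, 227.0, 35.0]
top cc [482.0, 263.0, 3.0]
top cctab [397.0, 234.0, 35.0]
top vb [305.0, -246.0, 37.0]
top chuck [360.0, -380.0, 39.0]
top gb [657.0, -438.0, 52.0]
top railL [418.0, 110.0, 34.0]
top railR [376.0, -276.0, 34.0]
top trayFR [666.0, -312.0, 33.0]
top backL [683.0, 51.0, 69.0]
top backR [654.0, -210.0, 62.0]
top plate [440.0, 21.0, 39.0]
top bench [352.0, 411.0, -1.0]
side scr [504.0, 39.0, 113.0]
side resttop [499.0, -461.0, 59.0]
[[-0.902, 0.432, -0.0], [0.432, 0.902, -0.001], [-0.0, -0.001, -1.0]] [269.93770821 563.38398614 230.80355274]
325.19226210127806 279.376258017649 206.45921724356884 0.0 [[0.433, -0.87, -0.238, 209.691], [0.902, 0.417, 0.116, 592.95], [-0.001, -0.265, 0.964, 372.654], [0.0, 0.0, 0.0, 1.0]]
[[-0.001, 0.964, 0.264, 67.104], [1.0, 0.001, 0.0, 0.492], [0.0, 0.264, -0.964, -141.853], [0.0, 0.0, 0.0, 1.0]]
```

View pics/w0.png

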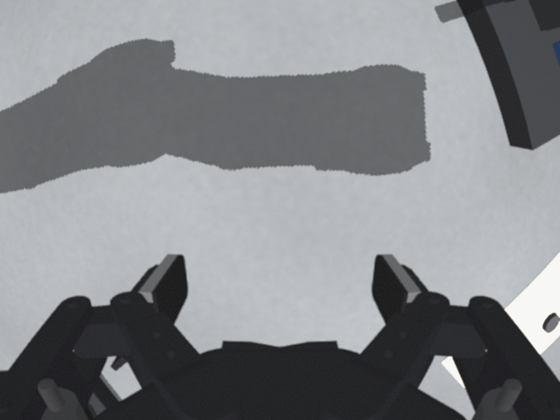

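```bash
cat >> h.py <<'E'
def R(yaw):
    c,s=np.cos(yaw),np.sin(yaw); return np.array([[c,s,0],[s,-c,0],[0,0,-1.]])
def wproj(c,X):
    """project world points with the fisheye wrist camera"""
    X=np.asarray(X,float); T=np.linalg.inv(c['cam_to_world']); p=X@T[:3,:3].T+T[:3,3]
    x,y,z=p[...,0],-p[...,1],-p[...,2]; r=np.hypot(x,y); t=np.arctan2(r,z); k=t/np.maximum(r,1e-9)
    return c['cx']+c['fx']*x*k, c['cy']+c['fy']*y*k
def rect(c,x0,x1,y0,y1,z,s=0.5,wrist=True):
    """ortho map at height z, s px/mm; row0=x1, col0=y1 (as top cam)"""
    X,Y=np.meshgrid(np.arange(x1,x0,-1/s),np.arange(y1,y0,-1/s),indexing='ij')
    u,v=wproj(c,np.stack([X,Y,np.full_like(X,z)],-1))
    return cv2.remap(c['image'],u.astype('f4'),v.astype('f4'),cv2.INTER_LINEAR)
def ray(c,u,v):
    x,y=(u-c['cx'])/c['fx'],(v-c['cy'])/c['fy']; t=np.hypot(x,y); k=np.sin(t)/max(t,1e-9)
    d=c['cam_to_world'][:3,:3]@np.array([x*k,-y*k,-np.cos(t)]); return c['cam_to_world'][:3,3],d
def hit(c,u,v,z):
    o,d=ray(c,u,v); return o+d*(z-o[2])/d[2]
E
python3 - <<'E'
from h import *
for i,p in enumerate([(478,300,300),(478,200,300),(478,30,300),(478,-100,300),(440,-330,300),(440,-420,300)]):
    try: movep(p,R(0)); c=snap('wrist',f'v{i}')
    except PlanningError as e: print(i,e); continue
    z=c['range_z']; print(i,np.round(c['cam_to_world'][:3,3]),z[::60,280])
print(read_state()['time'],read_state()['qpos'])
ld=lambda i:dict(np.load(f'pics/v{i}.npz'))
for i in(2,3): cv2.imwrite(f'pics/r{i}.png',rect(ld(i),370,740,-330,130,40,1.3))
E
```

```text
0 [545. 301. 442.] [382.24567 404.53842 426.92584 448.93585 473.13992 499.88428  74.07932]
1 [545. 200. 442.] [382.2946  405.50247 428.21564 450.38226 472.77887 500.9735   72.88319]
2 [545.  31. 442.] [347.35812  368.59592  358.9856   407.76038  473.24487  499.77094
  74.323586]
3 [545. -99. 442.] [380.63306  369.09494  389.40115  407.70367  471.88727  500.04916
  73.067764]
4 [ 508. -328.  442.] [382.6098  405.03293 426.4635  448.4513  473.16867 499.4725   73.89157]
5 [ 507. -419.  441.] [339.29108 404.4324  426.59067 449.79385 471.3716  498.62067  72.8458 ]
5.2917 [ 0.15334686  0.54292506  0.79063342  1.59058891 -0.40853809  1.18133736
 -0.53971575]
```

View rect.

View pics/r2.png

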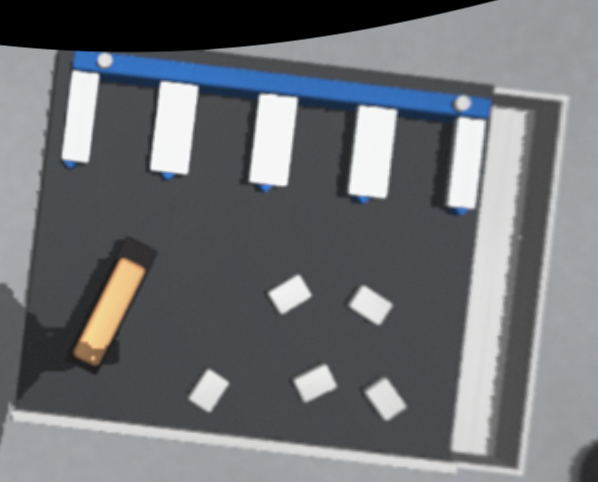

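View pics/r3.png

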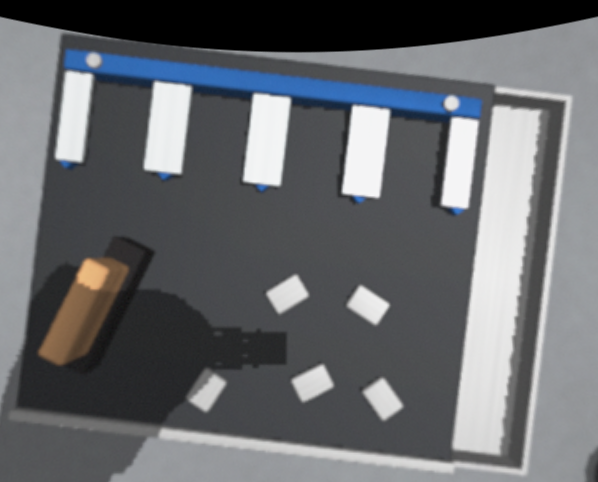

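```bash
cat >> h.py <<'E'
def wcloud(c):
    h,w=c['range_z'].shape; u,v=np.meshgrid(np.arange(w),np.arange(h))
    x,y=(u-c['cx'])/c['fx'],(v-c['cy'])/c['fy']; t=np.hypot(x,y); k=np.tan(t)/np.maximum(t,1e-9); z=c['range_z']
    P=np.stack([x*k*z,-y*k*z,-z,np.ones_like(z)],-1); return (P@c['cam_to_world'].T)[...,:3]
def ld(i): return dict(np.load(f'pics/v{i}.npz'))
def blobs(c,zlo,zhi,box,amin=30):
    P=wcloud(c); m=(P[...,2]>zlo)&(P[...,2]<zhi)&(P[...,0]>box[0])&(P[...,0]<box[1])&(P[...,1]>box[2])&(P[...,1]<box[3])&(c['range_z']>150)
    n,l=cv2.connectedComponents(m.astype('u1')); out=[]
    for k in range(1,n):
        q=P[l==k]
        if len(q)<amin: continue
        (a,b),(w,h),th=cv2.minAreaRect(q[:,:2].astype('f4'))
        if w<h: w,h,th=h,w,th+90
        out.append((len(q),np.round([a,b],1).tolist(),np.round([w,h],1).tolist(),round(float(np.deg2rad((th+90)%180-90)),3),np.round(np.median(q[:,2]),1)))
    return out
E
python3 - <<'E'
from h import *
def show(t,b):
    for x in b: print(t,*x)
for i in(2,3):
    show(f'scr{i}',blobs(ld(i),85,125,(380,620,-60,130)))
    show(f'granite{i}',blobs(ld(i),33,47,(350,740,-300,130),3000))
    show(f'rack{i}',blobs(ld(i),51,70,(560,740,-300,130)))
for i in(0,1):
    show(f'tab{i}',blobs(ld(i),30,60,(350,740,130,450)))
    show(f'car{i}',blobs(ld(i),4,60,(350,740,130,450),300))
for i in(4,5):
    show(f'rest{i}',blobs(ld(i),55,85,(400,600,-540,-360)))
    show(f'restfoot{i}',blobs(ld(i),4,30,(400,600,-540,-390)))
P=wcloud(ld(5)); z=P[(np.abs(P[...,0]-430)<20)&(np.abs(P[...,1]+330)<20)]; print('bench z',np.median(z[:,2]),z[:,2].std())
# corners of carriers/rest ortho
cv2.imwrite('pics/rc.png',np.hstack([rect(ld(0),370,700,180,400,8,1.7),rect(ld(1),370,700,180,400,8,1.7)]))
cv2.imwrite('pics/rr.png',np.hstack([rect(ld(4),440,570,-510,-410,70,4),rect(ld(5),440,570,-510,-410,70,4)]))
E
```

```text
scr2 1169 [507.9, 43.9] [70.2, 18.1] -0.463 111.0
granite2 42072 [540.2, -64.8] [340.5, 286.0] 1.45 39.3
rack2 7803 [635.3, -76.6] [308.0, 83.8] 1.448 55.9
scr3 1307 [508.1, 42.8] [70.2, 19.3] -0.477 110.5
granite3 45548 [547.9, -66.2] [340.4, 301.1] 1.45 39.3
rack3 8327 [635.4, -76.2] [308.1, 83.9] 1.451 55.9
tab0 357 [576.2, 363.6] [40.4, 12.5] -1.526 48.9
tab0 346 [562.4, 237.2] [40.0, 12.6] -1.569 49.0
tab0 397 [403.9, 236.8] [39.1, 12.4] -1.273 48.5
car0 3799 [626.2, 366.5] [120.7, 60.9] 0.044 7.5
car0 3837 [612.3, 235.7] [120.8, 60.9] -0.008 7.5
car0 3901 [451.7, 251.4] [120.5, 59.8] 0.297 7.6
tab1 328 [576.5, 363.8] [40.9, 12.9] -1.531 48.8
tab1 333 [562.8, 236.5] [38.7, 12.3] 1.55 49.0
tab1 390 [403.9, 236.8] [40.5, 12.2] -1.267 48.6
car1 3363 [626.5, 366.1] [120.5, 61.4] 0.046 7.5
car1 3890 [612.9, 236.0] [120.8, 60.1] -0.015 7.5
car1 3869 [451.5, 251.4] [120.7, 60.6] 0.3 7.6
rest4 1288 [510.6, -452.4] [80.7, 22.0] -0.093 69.1
restfoot4 1073 [510.4, -450.3] [101.5, 43.0] -0.035 7.5
rest5 1260 [510.1, -452.7] [80.1, 20.7] -0.083 69.2
restfoot5 1079 [510.3, -452.8] [100.8, 44.9] -0.077 7.3
bench z -0.6699884561412546 104.4862111581509
```

View pics/rc.png

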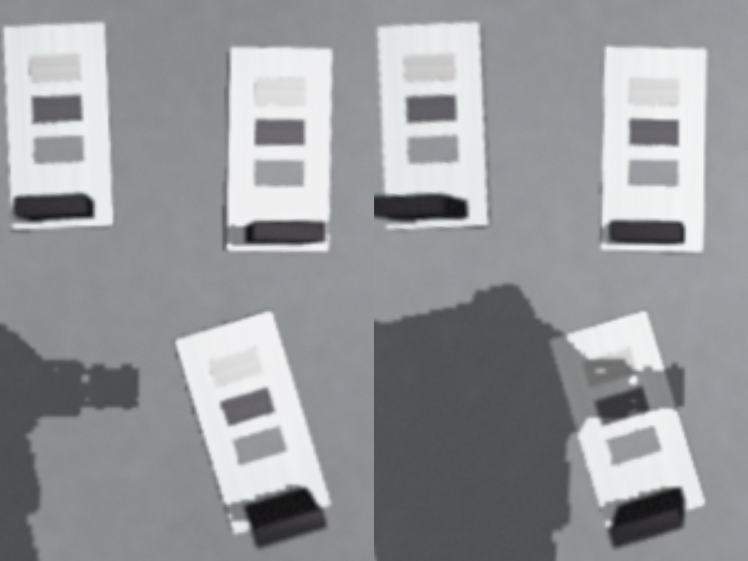

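View pics/rr.png

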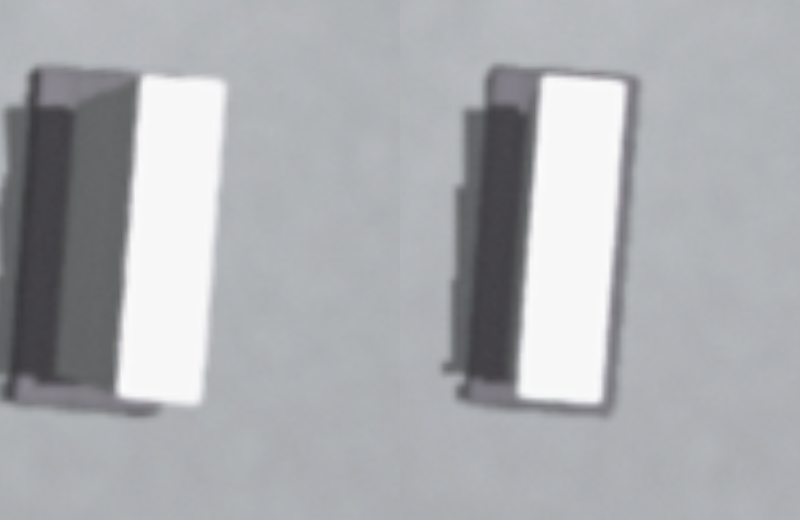

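```bash
cat >> h.py <<'E'
YP=-0.1208; P0=np.array([547.9,-66.2])
def pl(x,y,z): 
    c,s=np.cos(YP),np.sin(YP); return [P0[0]+c*x-s*y,P0[1]+s*x+c*y,z]
def st(t=''):
    s=read_state(); print(t,round(s['time'],1),np.round(s['eef_pos'],1),'gap',round(s['finger_gap'],1),'gf',np.round(s['gripper_force'],1),'ft',np.round(s['ft_force'],1))
E
python3 - <<'E'
from h import *
y=-0.47
movep([508,43.3,180],R(y)); movel([508,43.3,85],max_speed=100,guard=15); st('down')
clamp(); st('clamped'); z=read_state()['eef_pos'][2]+1.5
print(z)
movel([508,43.3,z+40],max_speed=100); st('up')
movel(pl(-8,95,z+40),R(YP)); movel(pl(-8,95,z),max_speed=80); st('low')
print(movel(pl(-8,-180,z),max_speed=70,guard=25)); st('A')
movel(pl(-8,-180,z+40)); movel(pl(-88,95,z+40),max_speed=250); movel(pl(-88,95,z),max_speed=80)
print(movel(pl(-88,-180,z),max_speed=70,guard=25)); st('B')
movel(pl(-88,-180,z+50)); 
movel(pl(-60,-60,z+140)); snap('top','t1'); c=snap('wrist','v10')
cv2.imwrite('pics/r10.png',cv2.resize(np.hstack([rect(c,370,740,-340,110,40,1)]),None,fx=1.3,fy=1.3))
E
```

```text
down 8.2 [508.3  43.3  85.5] gap 85.1 gf 0.0 ft [-0.3 -0.3  0.6]
clamped 8.8 [508.1  43.3  85.2] gap 16.9 gf 59.7 ft [-3.   0.4  7.2]
86.74743397641801
up 9.3 [507.8  43.6 126.5] gap 17.0 gf 58.5 ft [ 0.4 -0.1 -4.3]
low 10.5 [551.2  28.9  86.1] gap 16.7 gf 58.6 ft [-0.2  0.6 -4.4]
False
A 14.6 [ 518.3 -243.8   86.7] gap 16.8 gf 58.6 ft [-0.  -0.8 -4. ]
False
B 21.0 [ 438.9 -234.2   86.8] gap 17.1 gf 58.6 ft [ 0.7 -1.1 -3.7]
```

View pics/r10.png

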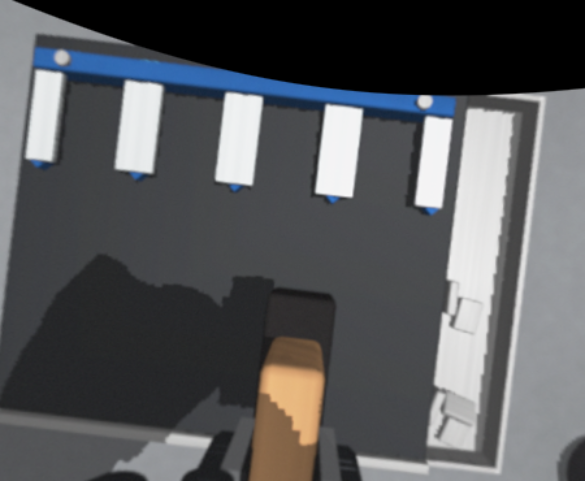

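Run:
```python
from h import *
movel(pl(-120,-215,220)); c=snap('wrist','v11')
P=wcloud(c); 
x0,y0,_=pl(-60,-199,0)
cv2.imwrite('pics/r11.png',rect(c,400,560,-310,-190,10,4.5))
print([b for b in blobs(c,6.5,60,(380,640,-290,-200),40)])
```

```text
[(7580, [494.8, -221.6], [229.5, 44.9], -0.008, np.float64(39.1)), (222, [509.2, -244.2], [27.4, 8.6], -0.124, np.float64(22.8)), (473, [492.8, -261.1], [28.1, 19.6], -0.283, np.float64(11.1)), (240, [469.5, -287.8], [66.2, 4.0], -0.098, np.float64(30.9))]
```

View pics/r11.png

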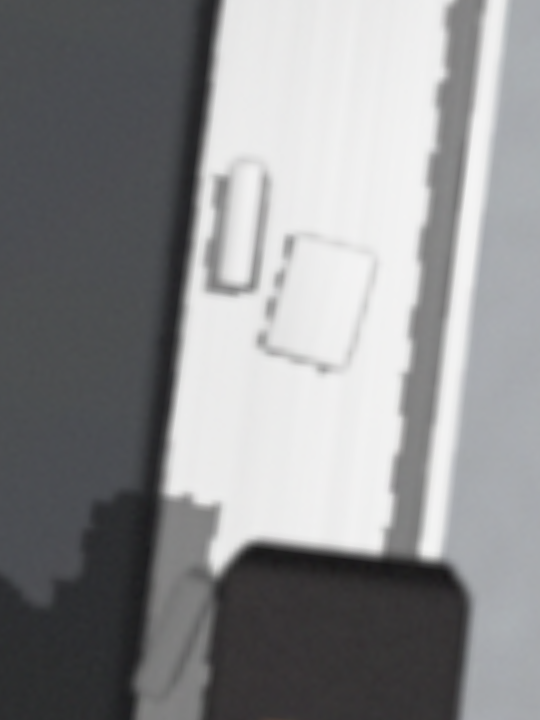

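Run:
```python
from h import *
movel([400,-345,220]); c=snap('wrist','v12')
cv2.imwrite('pics/r12.png',rect(c,370,540,-310,-190,10,4))
for b in blobs(c,6.5,33,(370,640,-300,-200),40): print(b)
P=wcloud(c); 
for t in((419,-229),):
    d=np.hypot(P[...,0]-t[0],P[...,1]-t[1])<14; print(np.round(np.percentile(P[d][:,2],[5,25,50,75,95]),1))
```

```text
(4520, [498.0, -262.2], [247.1, 64.0], -0.118, np.float64(21.3))
(273, [508.7, -244.9], [27.5, 8.7], -0.105, np.float64(22.2))
(448, [493.1, -261.3], [28.1, 21.1], -0.302, np.float64(11.0))
[ 3.5 17.4 22.8 30.5 39.5]
```

View pics/r12.png

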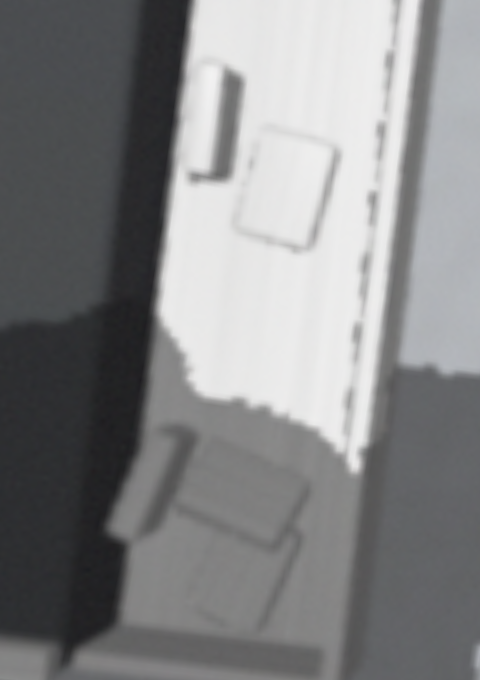

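Run:
```python
from h import *
q=[510.3,-452.9]
movep(q+[200],R(-0.077)); movel(q+[122],max_speed=80); st('above')
print(movel(q+[111],max_speed=15,guard=6)); st('touch')
open_gripper(); st('open')
movel(q+[220],max_speed=100)
movel([425,-440,300]); c=snap('wrist','v13')
for b in blobs(c,135,150,(400,600,-540,-360)): print('grip',b)
for b in blobs(c,85,150,(400,600,-540,-360)): print('all',b)
for b in blobs(c,95,104,(400,600,-540,-360)): print('blk',b)
st()
```

```text
above 26.6 [ 510.5 -453.2  122.5] gap 17.1 gf 58.6 ft [-0.6 -0.6 -4.1]
True
touch 27.1 [ 510.4 -452.9  115.3] gap 17.1 gf 60.3 ft [-0.6  1.4  8.1]
open 27.8 [ 510.  -452.4  114.5] gap 85.4 gf 0.0 ft [-1.   0.1 -0.5]
grip (1424, [510.8, -452.5], [69.7, 17.6], -0.061, np.float64(141.1))
all (2340, [510.1, -452.8], [100.3, 26.2], -0.078, np.float64(140.2))
blk (916, [510.1, -452.8], [100.3, 26.2], -0.078, np.float64(99.0))
 30.0 [ 425.6 -439.6  299.1] gap 85.5 gf 0.0 ft [-0.7  0.  -0.2]
```

```bash
cat >> h.py <<'E'
def look():
    """carriers on bench: list of (origin xy, yaw), from a wrist view at R(0)"""
    movep([478,240,300],R(0)); c=snap('wrist','look%d'%(read_state()['time']*10))
    B=blobs(c,4,60,(330,760,125,470),1200); T=blobs(c,30,60,(330,760,125,470)); out=[]
    for b in B:
        o=np.array(b[1]); t=min((np.array(x[1]) for x in T),key=lambda p:np.hypot(*(p-o))); d=o-t
        y=b[3]; 
        if np.cos(y)*d[0]+np.sin(y)*d[1]<0: y+=np.pi
        out.append((o,(y+np.pi)%(2*np.pi)-np.pi)); print('carrier',o,'yaw',round(out[-1][1],3),b[2],'tabdist',round(np.hypot(*d),1))
    return out
E
python3 - <<'E'
from h import *
L=look()
for sg in(1,-1):
    r=[]
    for o,y in L:
        t=o-50*np.array([np.cos(y),np.sin(y)]); r.append([inverse_kinematics([*t,z],R(y+sg*np.pi/2)) is not None for z in(23,150)])
    for b in(111,37,-37,-111):
        r.append([inverse_kinematics(pl(x,b,z),R(YP+sg*np.pi/2)) is not None for x,z in((-70,150),(-70,63),(8,63),(8,150))])
    print(sg,r)
E
```

```text
carrier [612.4 235.3] yaw -0.018 [120.3, 60.1] tabdist 50.2
carrier [595.5 387.3] yaw -0.021 [120.1, 61.1] tabdist 49.8
carrier [451.4 251.5] yaw 0.299 [119.9, 60.9] tabdist 49.7
1 [[True, True], [True, True], [True, True], [True, True, True, True], [True, True, True, True], [True, True, True, True], [True, True, True, True]]
-1 [[True, True], [True, True], [True, True], [True, True, True, True], [True, True, True, True], [True, True, True, True], [True, True, True, True]]
```

```bash
cat >> h.py <<'E'
def place(o,y,bay,sg):
    by={1:111,2:37,3:-37,4:-111}[bay]; t=o-50*np.array([np.cos(y),np.sin(y)]); Rg=R(y+sg*np.pi/2); Rp=R(YP+sg*np.pi/2)
    movep([*t,110],Rg); movel([*t,23],max_speed=120,guard=15); clamp(); st('grip')
    movel([*t,150],max_speed=150)
    movep(pl(-70,by,150),Rp); movel(pl(-70,by,68),max_speed=120)
    print('floor',movel(pl(-70,by,59),max_speed=12,guard=4)); st('floor')
    z=read_state()['eef_pos'][2]+0.7
    movel(pl(-70,by,z),max_speed=20)
    h=movel(pl(9,by,z),max_speed=40,guard=20); st('pushed %s'%h)
    p=np.array(read_state()['eef_pos'][:2])-P0; c,s=np.cos(YP),np.sin(YP); print('plate xy',np.round([c*p[0]+s*p[1],-s*p[0]+c*p[1]],1))
E
python3 - <<'E'
from h import *
t=np.array([562.4,236.2])
q0=read_state()['qpos']
for sg in(1,-1): print(sg,np.round(inverse_kinematics([*t,110],R(-.018+sg*np.pi/2))-np.array(q0),2))
place(np.array([612.4,235.3]),-0.018,2,1 if np.abs(inverse_kinematics([*t,110],R(-.018+np.pi/2))-np.array(q0)).max()<np.abs(inverse_kinematics([*t,110],R(-.018-np.pi/2))-np.array(q0)).max() else -1)
c=snap('wrist','v20')
E
```

```text
1 [ 0.45  0.29 -0.48 -0.03  0.07 -0.33  1.53]
-1 [ 1.34  0.65 -1.98 -0.08  1.3   0.17  3.72]
grip 35.4 [562.7 236.2  23.2] gap 11.1 gf 59.5 ft [ 0.3 -0.5  4. ]
floor True
floor 38.8 [483.  -21.   63.2] gap 11.2 gf 60.4 ft [-1.9  0.3 11.6]
pushed True 40.8 [556.9 -30.2  63.2] gap 11.0 gf 60.3 ft [-1.1  0.2  4.9]
plate xy [ 4.6 36.9]
```

```bash
cat >> h.py <<'E'
def release(bay):
    open_gripper(); st('open'); p=np.array(read_state()['eef_pos']); movel([*p[:2],170],max_speed=150)
def checkplate():
    movep(pl(-90,0,300),R(0)); c=snap('wrist','cp%d'%(read_state()['time']*10)); cs,s=np.cos(YP),np.sin(YP)
    for b in blobs(c,80,95,(450,650,-250,130)):
        d=np.array(b[1])-P0; print('tab plate xy',np.round([cs*d[0]+s*d[1],-s*d[0]+cs*d[1]],1),b[2],'yaw rel',round((b[3]-YP+np.pi/4)%(np.pi/2)-np.pi/4,3),'z',b[4])
    return c
E
python3 - <<'E'
from h import *
release(2); checkplate(); L=look()
E
```

```text
open 41.6 [556.5 -30.1  62.8] gap 85.5 gf 0.0 ft [ 0.2  0.8 -0.9]
tab plate xy [ 4.4 37.3] [40.1, 12.3] yaw rel 0.022 z 89.0
carrier [595.5 387.1] yaw -0.017 [120.8, 61.1] tabdist 50.0
carrier [451.4 251.2] yaw 0.306 [120.3, 60.8] tabdist 49.7
```

Run:
```python
from h import *
place(np.array([595.5,387.1]),-0.018,1,1); release(1)
L=look()
o,y=L[0]; place(o,y,3,1); release(3)
c=checkplate(); L=look()
cv2.imwrite('pics/fin.png',rect(c,370,720,-330,130,50,1.3))
movep([478,-200,300],R(0)); c=snap('wrist','v30')
for b in blobs(c,95,104,(400,600,-540,-360)): print('scraper',b)
```

```text
grip 47.7 [545.7 388.1  23.3] gap 11.2 gf 59.7 ft [ 0.4 -0.1  4.5]
floor True
floor 51.3 [491.9  52.5  63.2] gap 10.8 gf 60.5 ft [-1.4 -0.7 11.7]
pushed True 53.3 [565.7  43.2  63.2] gap 10.8 gf 60.1 ft [-1.   0.1  2.5]
plate xy [  4.5 110.8]
open 54.0 [565.4  43.1  62.9] gap 85.1 gf 0.0 ft [ 0.1 -0.2  0.2]
carrier [451.5 251.7] yaw 0.296 [119.7, 61.0] tabdist 49.7
grip 59.6 [403.7 237.2  23.2] gap 10.9 gf 59.3 ft [-1.7 -0.2  8. ]
floor True
floor 63.2 [474.1 -94.5  63.2] gap 11.1 gf 60.6 ft [-1.6  1.1 13. ]
pushed True 65.3 [ 548.2 -103.6   63.3] gap 11.3 gf 60.2 ft [-1.   0.1  4.7]
plate xy [  4.9 -37.1]
open 66.0 [ 547.9 -103.5   62.9] gap 85.5 gf 0.0 ft [-0.4 -0.5 -0.8]
tab plate xy [  4.5 110.8] [40.2, 12.8] yaw rel -0.011 z 89.0
tab plate xy [ 4.4 37.2] [39.4, 12.7] yaw rel 0.032 z 89.0
tab plate xy [  4.9 -37.6] [40.0, 12.6] yaw rel -0.003 z 89.0
scraper (764, [510.4, -451.4], [100.4, 27.8], -0.087, np.float64(99.1))
```

View pics/fin.png

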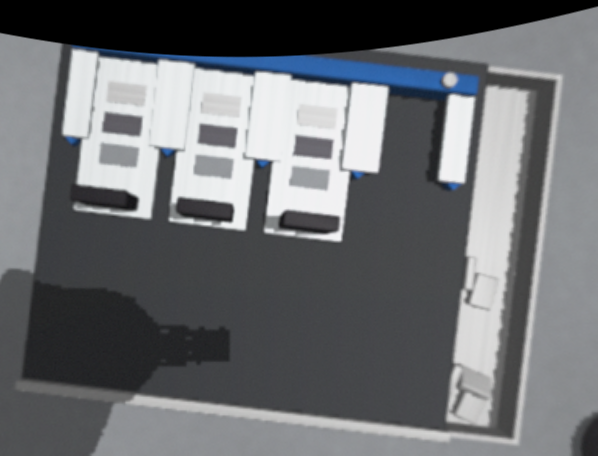

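Run:
```python
from h import *
snap('top','topf')
```

```text
(no output)
```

View pics/topf.png

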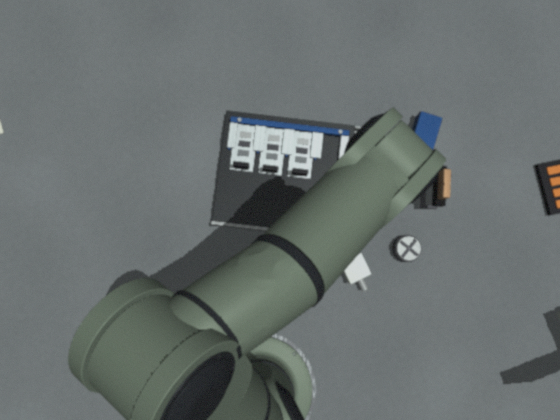

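No carrier is left on the bench: the three are in their bays at about (242,150), (271,150) and (300,152). The scraper stands on its rest at (445,188), and the bystanders are where they were.

```bash
python3 -c "
from h import *
print(finish_job())"
```

```text
the job is handed in; nothing more can be done
None
```

I finished the job and handed it in. My last camera checks showed all five chips in the tray, the scraper centred on its rest, and the three carriers present fully home in bays 1–3. No verdict came back from the judging.

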